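Hold the shaker platform over its standoffs for fitting

ROBOT

A 6-joint arm with a two-finger parallel gripper is mounted at the origin on the work surface. World frame = base frame: x ahead of the robot, y to its left, z up, the work surface at z = 0. Lengths are in m, angles in degrees, forces in N, time in s.
With the tool pointing down it reaches from about 0.4 to 0.825 m from the base axis. Payload 7 kg.
Tool frame: the origin (TCP) lies midway between the tips of the shut fingers; the grasp point (between the pads) lies 19 mm behind it; z points along the fingers, y is the line along which they close (so a half turn about z gives the same grasp; the last joint's range is limited). The gripper opens to 88 mm and grips with 3 to 60 N. Pads are 19 mm wide; open, the fingers measure 130 mm over their backs; the gripper's body (78 mm by 193 mm) begins 47 mm behind the grasp point.
Start: joints at [-59.066, 20.546, 0.682, 0, -70.136, -16.507], TCP at [0.168, -0.654, 0.227] pointing down, gripper open.
Joint ranges: [-176.03, 176.03], [-82.01, 121.73], [-58.28, 71.71], [-173.87, 95.51], [-174.79, -0.11], [-173.66, 173.66]. Speed limits (degrees/s): [136.94, 136.94, 172.46, 180, 180, 180].

INTERFACE

Orientations are given as [roll, pitch, yaw] about the fixed x, y, z axes, in that order (R = Rz(yaw) Ry(pitch) Rx(roll)).
In Python, from plant import ctrl gives the robot as it stands.
- The arm moves only by the tool step_arm, never from a script. Its argument "rows" is a list of rows, each a list of 3 entries, a list of its own where there are three numbers: the closure, from 0 (fully open) to 1 (shut), then the shift along the world's x, y, z in mm, then the turn, a rotation vector about the world's x, y, z in rad. A call has exactly 5 rows; each row is the pose to reach, as a shift and turn from the pose commanded when the call began; what a row does not reach only later rows make up. A row lasts 1/12 s, in which the tool goes at most 41.7 mm and 7.16 degrees, less where a joint would pass 70% of its speed; a pose out of reach is approached as far as the arm can. A call with a gripper value outside its range is refused whole. The fingers move at their own pace and stop on an object; the grip force is fixed at half the most. Time passes only in rows, so rows that repeat a pose let the fingers close, or fill a call up. It gives the time, the measured TCP pose, the force, the opening and the grip force at its end, in the units of the state.
- ctrl.get_obs(): the state, without advancing time (a new reading comes with each control period).
- ctrl.snapshot(name): name is "scene" or "top" or "wrist"; returns the picture (400x640x3 uint8, red, green, blue); there is no depth.
- ctrl.camera_model(name): a dict with "intrinsics" (3x3 intrinsics, pixels), "distortion" ([k1, k2, p1, p2, k3] as OpenCV has them; the pictures are not rectified), "R" (3x3) and "t" (3): a world point X has camera coordinates R X + t. Camera axes: x right, y down, z forward; pixel columns grow to the right and rows downward; lengths in m; the calibration is good to about 2 mm. A picture is of the moment at which its call begins: read the wrist's pose just before it. camera_model takes no time and is no camera call; for the wrist camera it gives the pose at the moment of the call.
- ctrl.close_job(): hands the job in; it is judged then, once.
The state is a dict: "clock": time; "joint_pos": joint angles; "qvel": joint speeds; "tau": joint torques, N m; "tool_pos": TCP position; "orientation": TCP orientation; "force": force on the tool from outside, world axes, zero at the start; "moment": the same for the moment, N m; "opening": finger opening in m; "gripper_force": force on a finger pad.
Only numpy, scipy, OpenCV 4.12 (cv2) and the standard library are available. Lean on these libraries where they do the work, as an engineer would, in place of code of your own. Each camera call takes 0.05 s, during which the arm holds its last target. There are 200 camera calls.

TASK

I'm about to screw the platform back onto the orbital shaker: pull the transport lock pin up out of the shaker's drive and leave it in the steel parts tray, then pick up the platform and hold it level, right way up, about 10 mm above the four standoffs without touching them, its four corner holes lined up over their threaded holes, so that I can slip the rubber washers under it and drop the 6 mm screws straight in. Finish still holding it there, steady; don't set it down or let go, and leave the other things on the bench where they are.

Things in the scene. Friction and masses are not known exactly. Their poses are not given: they have to be found in the camera images.
- shaker: Orbital shaker, platform off, fixed: white housing 210 (x) x 180 (y) mm, top at 70 mm, black panel on its -x face; on it a steel carriage 156 x 116 mm (top at 86 mm) with four standoffs 18 mm wide, tops at 110 mm, a threaded hole in each, and in the middle a dark lock bush 30 mm wide. Origin: centre of the underside; x along the longer side of the standoff pattern, z up.
- standoff0 (a point): Centre of the threaded hole of one standoff, at its top face, 110 mm above the bench; in the shaker's frame at x +65, y +45 mm.
- standoff1 (a point): Centre of the threaded hole of one standoff, at its top face, 110 mm above the bench; in the shaker's frame at x +65, y -45 mm.
- standoff2 (a point): Centre of the threaded hole of one standoff, at its top face, 110 mm above the bench; in the shaker's frame at x -65, y -45 mm.
- standoff3 (a point): Centre of the threaded hole of one standoff, at its top face, 110 mm above the bench; in the shaker's frame at x -65, y +45 mm.
- bush_mouth (a point): Centre of the mouth of the lock bush in the middle of the shaker's carriage, 100 mm above the bench. Its bore is 12 mm wide, upright and 27 mm deep.
- lock_pin: Transport lock pin, loose, 60 g, upright in the bush: steel shank 10 mm thick, 58 mm long, then a black knob 24 mm diameter, 26 mm tall. Origin: tip of the shank; z along the pin to the knob. At the start 27 mm of it is in the bore, the tip 73 mm and the knob 131 to 157 mm above the bench: the platform cannot come to its place while the pin stands there.
- pin_knob (a point): Middle of the lock pin's knob, on its axis, 71 mm from the tip.
- pin_middle (a point): Point on the lock pin's axis 45 mm from its tip.
- tray: Shallow open steel parts tray, empty, loose on the bench, 0.45 kg: outside 176 (x) x 126 (y) x 26 mm high, walls and floor 3 mm. Origin: centre of its underside; x axis along its long side, z up.
- platform: Shaker platform, loose, flat on the bench right way up, 0.36 to 0.56 kg: aluminium sheet 190 (x) x 150 (y) x 4 mm, a 16 mm hole near each corner, 14 mm high lips along the long edges, black mat, and a square steel bar lengthwise over the middle on two uprights. Fits also turned by half a turn. Centre of mass under the bar's middle. Origin: centre of the underside; x along the bar, z up.
- bar_middle (a point): Middle of the flask bar (14 mm wide, 14 mm high, 186 mm long, along the platform's x), 47 mm above the underside of the platform; the bar spans from 40 to 54 mm above the underside and is free between the uprights, which take up the last 12 mm at each end.
- hole0 (a point): Centre of one corner hole of the platform, at the underside of the sheet; in the platform's frame at x +65, y +45 mm.
- hole1 (a point): Centre of one corner hole of the platform, at the underside of the sheet; in the platform's frame at x +65, y -45 mm.
- hole2 (a point): Centre of one corner hole of the platform, at the underside of the sheet; in the platform's frame at x -65, y -45 mm.
- hole3 (a point): Centre of one corner hole of the platform, at the underside of the sheet; in the platform's frame at x -65, y +45 mm.
- screw_dish: Clear dish, 90 mm diameter, 14 mm high, with screws and rubber washers; bystander. Origin: centre of its underside.
- hex_driver: Screwdriver with a black handle, 180 mm long, lying on the bench; bystander. Its origin lies under its middle.
- tip_box: Pipette tip box, blue with a clear lid, 122 x 84 x 70 mm; bystander. Origin: centre of its underside.
- wash_bottle: Small bottle with a blue cap, 62 mm diameter, 150 mm tall, standing; bystander. Origin: centre of its underside.
Mind the look-alikes: they are no part of the job. Several things have the shape of the tray; the one meant has the colours described above.

How it is judged (in metres and radians):
On the way, in this order (a step that is already met when the one before it is completed fails the run):
1. the lock pin is pulled out of the bush (height (world z) of lock_pin above 0.103 m), for 0.1 s.
2. the lock pin lies in the parts tray, let go (x of pin_middle in the frame of tray between -0.082 and 0.082 m and y of pin_middle in the frame of tray between -0.058 and 0.058 m and z of pin_middle in the frame of tray between 0 and 0.045 m and contact force between the fingers and lock_pin below 0.1 N and contact force between lock_pin and tray above 0.05 N), for 0.3 s.
At the end, for the whole second after the job is handed in: The fingers hold the platform still, clear of the shaker, level within 4 degrees, underside 4 to 18 mm above the standoff tops at every hole, each hole within 5 mm sideways of a threaded hole (either way round); the lock pin is in the parts tray, let go (all of step 2 and ((horizontal distance between hole0 and standoff0 below 0.005 m and horizontal distance between hole1 and standoff1 below 0.005 m and horizontal distance between hole2 and standoff2 below 0.005 m and horizontal distance between hole3 and standoff3 below 0.005 m) or (horizontal distance between hole0 and standoff2 below 0.005 m and horizontal distance between hole1 and standoff3 below 0.005 m and horizontal distance between hole2 and standoff0 below 0.005 m and horizontal distance between hole3 and standoff1 below 0.005 m)) and height (world z) of hole0 between 0.114 and 0.128 m and height (world z) of hole1 between 0.114 and 0.128 m and height (world z) of hole2 between 0.114 and 0.128 m and height (world z) of hole3 between 0.114 and 0.128 m and angle between platform's own z axis and vertical below 0.07 rad and linear speed of platform below 0.02 m/s and contact force between the fingers and platform above 2 N and contact force between platform and shaker below 0.1 N); the arm keeps its last pose, push and grip.
It fails at once if the screw dish is moved by more than 30 mm (distance of screw_dish from where it was at the start of the episode above 0.03 m).
It fails at once if the hex driver is moved by more than 30 mm (distance of hex_driver from where it was at the start of the episode above 0.03 m).
It fails at once if the tip box is moved by more than 30 mm (distance of tip_box from where it was at the start of the episode above 0.03 m).
It fails at once if the wash bottle is moved by more than 30 mm (distance of wash_bottle from where it was at the start of the episode above 0.03 m).
It also fails if it takes over 61 s, if anything falls off the work surface, if the arm or the gripper's body presses on something with over 40 N, if the wrist force passes 120 N, or if a joint passes its speed limit or range.

## Working session

There is one attempt and no reset: what is moved stays moved. The work goes in short steps, Python scripts to look and compute and a tool call to move; the robot and the scene stay as the last step left them, time stands still between calls to the robot, and variables do not carry over. Pictures are saved under pics/ and viewed, at most 10 in all, crops included, and the job is handed in when it is done.

Besides the shell and the picture viewer there is one more tool, called after "Call:" as a command line: name --argument value ..., lists and objects as JSON in quotes. step_arm: Moves the arm, as the interface text tells. Its arguments: {"type":"object","properties":{"rows":{"type":"array"}},"required":["rows"]}

```bash
mkdir -p pics; ls; python3 - <<'E'
from plant import ctrl
import cv2
o=ctrl.get_obs();print(o)
for n in("scene","top"):
    cv2.imwrite(f"pics/{n}0.png",ctrl.snapshot(n)[:,:,::-1])
    m=ctrl.camera_model(n);print(n,m)
E
```

```text
pics
{'clock': 0.0, 'joint_pos': array([-5.90644734e+01,  2.05919600e+01,  6.32816175e-01, -2.00104226e-02,
       -7.01350581e+01, -1.65064985e+01]), 'qvel': array([ 0.03334981, -0.02612172,  0.02329473, -0.01840426, -0.06597016,
       -0.05117841]), 'tau': array([ 5.15685842e-04, -5.82707334e+01,  2.93053633e+01,  6.99657887e+00,
        6.85199499e-03, -1.77102997e-04]), 'tool_pos': array([ 0.16804138, -0.65323905,  0.22560983]), 'orientation': array([ 1.79904335e+02, -8.73199021e-03, -1.65577780e+02]), 'force': array([-0.12280005, -0.58123885, -0.70967496]), 'moment': array([ 0.00168213,  0.02662182, -0.02846467]), 'gripper_force': 0.0, 'opening': 0.08805269315600038}
scene {'intrinsics': array([[362.38618429,   0.        , 318.62072472],
       [  0.        , 362.38618429, 202.72139236],
       [  0.        ,   0.        ,   1.        ]]), 'distortion': array([0.01695191, 0.        , 0.        , 0.        , 0.        ]), 'R': array([[-0.84070365,  0.54121269, -0.01749833],
       [ 0.34272268,  0.50680055, -0.79100845],
       [-0.41923565, -0.67100077, -0.61155494]]), 't': array([ 0.41799028, -0.0951941 ,  1.59817181])}
top {'intrinsics': array([[471.31746352,   0.        , 316.20019248],
       [  0.        , 471.31746352, 195.10099101],
       [  0.        ,   0.        ,   1.        ]]), 'distortion': array([-0.05492798,  0.        ,  0.        ,  0.        ,  0.        ]), 'R': array([[-0.00907931, -0.9999549 ,  0.00278647],
       [-0.97433032,  0.00821973, -0.22497304],
       [ 0.22493999, -0.00475755, -0.974361  ]]), 't': array([0.00214638, 0.5051263 , 1.69895901])}
```

View pics/top0.png

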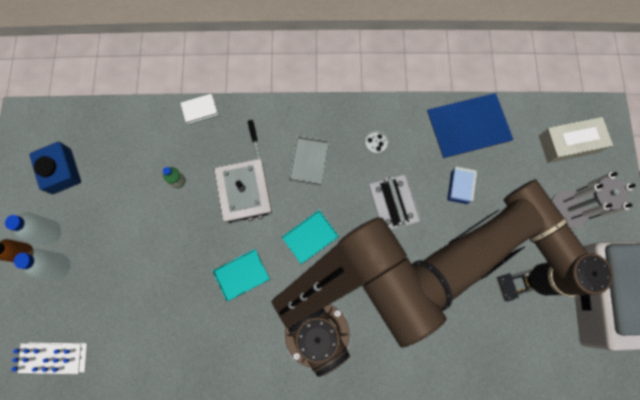

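View pics/scene0.png

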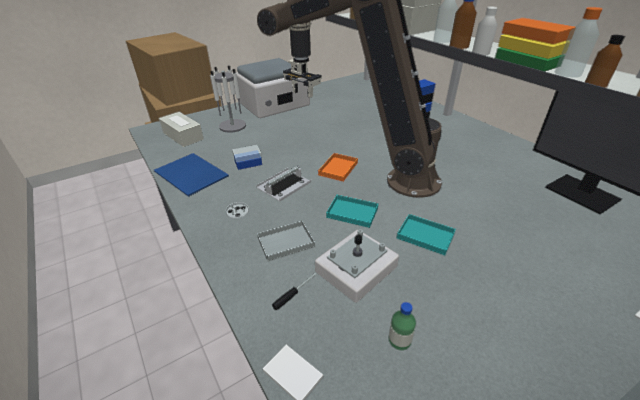

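The top view shows the shaker at (242,190) with the pin knob at (240,186), the steel tray at (309,160), the platform at (395,201), the dish at (376,142), the driver at (254,135), the tip box at (462,185) and the bottle at (173,177). The teal and orange trays are look-alikes. The scene view agrees.

```bash
cat > h.py <<'E'
import cv2,numpy as np
from plant import ctrl
def ray(m,px):
    u=cv2.undistortPoints(np.array([[px]],float),m["intrinsics"],np.array(m["distortion"]))[0,0]
    R,t=np.array(m["R"]),np.array(m["t"]);return -R.T@t, R.T@np.array([u[0],u[1],1])
def on(m,px,z):
    c,d=ray(m,px);return (c+d*(z-c[2])/d[2])[:2]
def tri(m1,p1,m2,p2):
    A=[];b=[]
    for m,p in((m1,p1),(m2,p2)):
        c,d=ray(m,p);d/=np.linalg.norm(d);P=np.eye(3)-np.outer(d,d);A.append(P);b.append(P@c)
    return np.linalg.solve(sum(A),sum(b))
E
python3 - <<'E'
from h import *
np.set_printoptions(precision=4,suppress=True)
m=ctrl.camera_model("top");s=ctrl.camera_model("scene")
for n,p,z in[("knob",(240,185.5),.157),("tray",(309.5,160),.026),("plat",(395,201),.03),("dish",(376,142),.014),("driver",(252,130),.015),("tip",(463,185),.07),("bottle",(168,172),.15),("shk",(242,188),.09)]: print(n,on(m,p,z))
print("knob tri",tri(m,(240,185.5),s,(358,238)))
im=cv2.imread("pics/top0.png")
c=cv2.resize(im[110:235,205:435],None,fx=3.4,fy=3.4,interpolation=cv2.INTER_CUBIC);cv2.imwrite("pics/crop0.png",c)
E
```

```text
knob [0.5192 0.2669]
tray [0.6518 0.0222]
plat [ 0.4861 -0.3003]
dish [ 0.7275 -0.2395]
driver [0.7811 0.2488]
tip [ 0.5364 -0.5519]
bottle [0.5732 0.5284]
shk [0.5267 0.2701]
knob tri [0.5233 0.2691 0.142 ]
```

View pics/crop0.png

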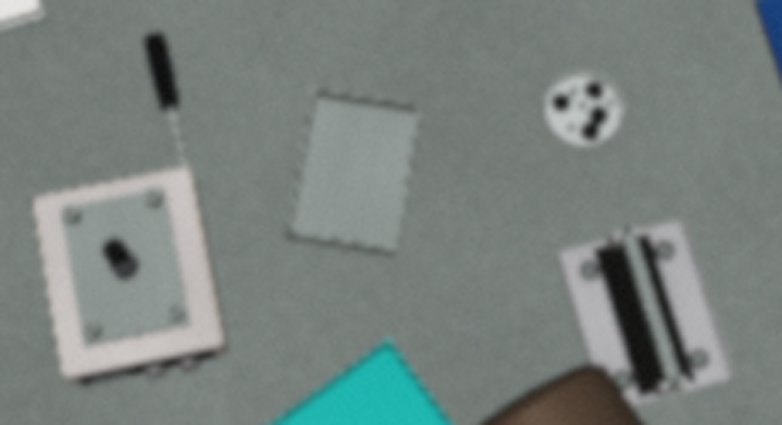

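Crop: standoffs at (73,216), (155,200), (178,315), (93,331). Tray corners at (318,95), (418,108), (397,250), (290,235). Platform holes at (589,269), (664,250), (698,357), (625,378).

```bash
python3 - <<'E'
from h import *
np.set_printoptions(precision=4,suppress=True)
m=ctrl.camera_model("top")
def q(P,z,n):
    W=np.array([on(m,(205+p[0]/3.4,110+p[1]/3.4),z) for p in P]) # order TL,TR,BR,BL
    up=(W[0]+W[1]-W[2]-W[3])/2; w=(W[0]+W[3]-W[1]-W[2])/2
    print(n,W.mean(0),"len",np.linalg.norm(up),np.linalg.norm(w),"yaw",np.degrees(np.arctan2(up[1],up[0])),np.degrees(np.arctan2(w[1],w[0]))-90)
q([(73,216),(155,200),(178,315),(93,331)],.11,"shaker")
q([(318,95),(418,108),(397,250),(290,235)],.026,"tray")
q([(589,269),(664,250),(698,357),(625,378)],.004,"plat")
w=ctrl.camera_model("wrist");o=ctrl.get_obs();c=-w["R"].T@w["t"];print(c-o["tool_pos"],w["R"][2],w["intrinsics"][0,0],w["R"][0])
E
```

```text
shaker [0.522  0.2682] len 0.12936987268883857 0.09042485052638424 yaw 11.768088523635054 10.721566411335317
tray [0.6503 0.0216] len 0.16957117847890718 0.11875659814288189 yaw -9.786164566607848 -8.50923051100122
plat [ 0.4875 -0.3024] len 0.12951334747312462 0.08779672333418946 yaw 15.168312702120472 14.738557368240933
[-0.071  -0.0183  0.1593] [ 0.2642  0.0694 -0.962 ] 278.0462142712958 [-0.2504  0.9681  0.0011]
```

Measured spacings match the known sizes: shaker 129x90, tray 170x119, platform 130x88. Pin next: I'm moving toward the shaker along a bowed path.

Call:
step_arm --rows '[[0, [23, 33, 9], [0, 0, 0]], [0, [46, 66, 18], [0, 0, 0]], [0, [69, 99, 27], [0, 0, 0]], [0, [92, 132, 36], [0, 0, 0]], [0, [115, 165, 45], [0, 0, 0]]]'

```text
clock: 0.52
tool_pos: [0.2836, -0.4869, 0.2715]
orientation: [180.0, -0.0, -165.6]
force: [1.9, 0.1, 1.0]
opening: 0.0876
gripper_force: 0.0
```

Call:
step_arm --rows '[[0, [23, 33, 9], [0, 0, 0]], [0, [46, 66, 18], [0, 0, 0]], [0, [69, 99, 27], [0, 0, 0]], [0, [92, 132, 36], [0, 0, 0]], [0, [115, 165, 45], [0, 0, 0]]]'

```text
clock: 0.93
tool_pos: [0.3986, -0.3218, 0.3169]
orientation: [180.0, 0.0, -165.6]
force: [1.1, -1.0, 0.2]
opening: 0.088
gripper_force: 0.0
```

Call:
step_arm --rows '[[0, [7, 40, 0], [0, 0, 0]], [0, [14, 80, 0], [0, 0, 0]], [0, [21, 120, 0], [0, 0, 0]], [0, [28, 160, 0], [0, 0, 0]], [0, [35, 200, 0], [0, 0, 0]]]'

```text
clock: 1.35
tool_pos: [0.4328, -0.1218, 0.3165]
orientation: [180.0, 0.0, -165.6]
force: [1.1, -0.3, 1.1]
opening: 0.0877
gripper_force: 0.0
```

Call:
step_arm --rows '[[0, [7, 40, 0], [0, 0, 0]], [0, [14, 80, 0], [0, 0, 0]], [0, [21, 120, 0], [0, 0, 0]], [0, [28, 160, 0], [0, 0, 0]], [0, [35, 200, 0], [0, 0, 0]]]'

```text
clock: 1.77
tool_pos: [0.4677, 0.0784, 0.3167]
orientation: [180.0, 0.0, -165.6]
force: [1.4, -0.9, -0.4]
opening: 0.0874
gripper_force: 0.0
```

Call:
step_arm --rows '[[0, [10, 40, 0], [0, 0, 0]], [0, [20, 80, 0], [0, 0, 0]], [0, [35, 115, 0], [0, 0, 0]], [0, [50, 140, 0], [0, 0, 0]], [0, [55, 155, 0], [0, 0, 0]]]'

```text
clock: 2.18
tool_pos: [0.524, 0.2342, 0.3153]
orientation: [-180.0, -0.1, -165.5]
force: [0.2, 0.2, -0.1]
opening: 0.0875
gripper_force: 0.0
```

```bash
python3 - <<'E'
from h import *
o=ctrl.get_obs();print(o["clock"],o["tool_pos"],o["orientation"],o["joint_pos"])
import pickle
m=ctrl.camera_model("wrist");im=ctrl.snapshot("wrist")[:,:,::-1];cv2.imwrite("pics/w1.png",im);pickle.dump(m,open("w1.pkl","wb"))
E
```

```text
2.1833 [0.52404153 0.23418878 0.31525928] [-1.79961113e+02 -7.89833329e-02 -1.65474842e+02] [ 4.35973171e+01  8.50809851e+00 -4.00752802e+00 -4.49685731e-03
 -7.75723011e+01 -1.19071162e+02]
```

View pics/w1.png

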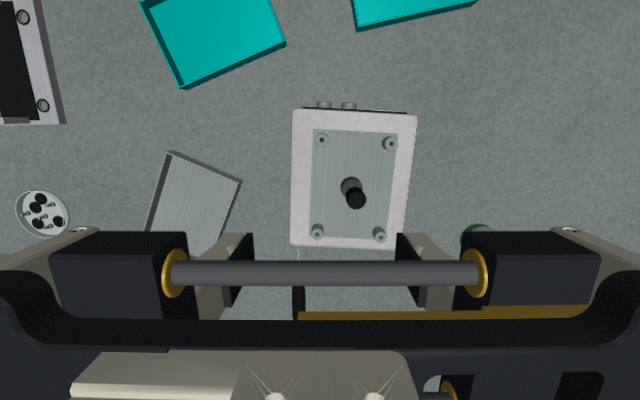

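The wrist view shows the standoffs at about (322,140), (390,144), (380,235), (317,232), the knob top at about (356,198), and the tray at (195,190). Refining these.

```bash
python3 - <<'E'
from h import *
import pickle
np.set_printoptions(precision=4,suppress=True)
m=pickle.load(open("w1.pkl","rb"));im=cv2.imread("pics/w1.png");g=cv2.cvtColor(im,cv2.COLOR_BGR2GRAY)
W=[]
for x,y in[(380,235),(317,232),(322,140),(390,144)]:
    r=g[y-5:y+6,x-5:x+6].astype(float);w=np.clip(np.percentile(r,30)-r,0,None);Y,X=np.mgrid[-5:6,-5:6]
    w*=(X**2+Y**2<20);p=(x+(w*X).sum()/w.sum(),y+(w*Y).sum()/w.sum());W.append(on(m,p,.11));print(p,W[-1])
W=np.array(W);up=(W[0]+W[1]-W[2]-W[3])/2;l=(W[0]+W[3]-W[1]-W[2])/2
print("shaker",W.mean(0),np.linalg.norm(up),np.linalg.norm(l),np.degrees(np.arctan2(up[1],up[0])),np.degrees(np.arctan2(l[1],l[0]))-90)
k=(g<28).astype(np.uint8);k[:170]=0;k[215:]=0;k[:,:335]=0;k[:,375:]=0
c=max(cv2.findContours(k,0,2)[0],key=cv2.contourArea);e=cv2.minEnclosingCircle(c);print("knobtop",e,on(m,e[0],.157))
Wt=np.array([on(m,p,.026) for p in[(172,151),(241,181)]]);print("tray near corners",Wt,np.linalg.norm(Wt[0]-Wt[1]))
E
```

```text
(np.float64(380.08530805687207), np.float64(235.91469194312796)) [0.581  0.3306]
(np.float64(316.74603174603175), np.float64(233.53968253968253)) [0.6001 0.2432]
(np.float64(321.38639876352397), np.float64(139.53632148377125)) [0.4732 0.2172]
(np.float64(391.06738544474393), np.float64(143.33962264150944)) [0.455  0.3053]
shaker [0.5273 0.2741] 0.12905773221097896 0.08971635647147641 11.474617674668611 11.959730064629298
knobtop ((354.8689270019531, 197.3252410888672), 10.519927024841309) [0.5253 0.272 ]
tray near corners [[ 0.5551 -0.0107]
 [ 0.5756  0.106 ]] 0.11852803357821928
```

Call:
step_arm --rows '[[0, [1, 20, -30], [0, 0, 0]], [0, [2, 40, -67], [0, 0, 0]], [0, [2, 40, -67], [0, 0, 0]], [0, [2, 40, -67], [0, 0, 0]], [0, [2, 40, -67], [0, 0, 0]]]'

```text
clock: 2.65
tool_pos: [0.5254, 0.2709, 0.2503]
orientation: [-180.0, 0.0, -165.6]
force: [1.1, -0.8, 0.7]
opening: 0.0875
gripper_force: 0.0
```

```bash
python3 - <<'E'
from h import *
import pickle
np.set_printoptions(precision=4,suppress=True)
o=ctrl.get_obs();print(o["clock"],o["tool_pos"],o["qvel"])
m=ctrl.camera_model("wrist");im=ctrl.snapshot("wrist")[:,:,::-1];cv2.imwrite("pics/w2.png",im);pickle.dump(m,open("w2.pkl","wb"))
R,t=m["R"],m["t"]
# predicted pixels for the shaker of w1
for P in [(.581,.3306,.11),(.6001,.2432,.11),(.4732,.2172,.11),(.455,.3053,.11),(.5253,.272,.157)]:
    print(cv2.projectPoints(np.array([P]),cv2.Rodrigues(R)[0],t,m["intrinsics"],m["distortion"])[0].ravel())
E
```

```text
2.65 [0.5254 0.2709 0.2503] [-0.5837 -1.4074  1.1214  0.1099 -0.0394 -0.0399]
[361.4117 248.6484]
[285.3782 245.9415]
[287.0399 132.4689]
[372.6015 136.8642]
[325.257 203.833]
```

View pics/w2.png

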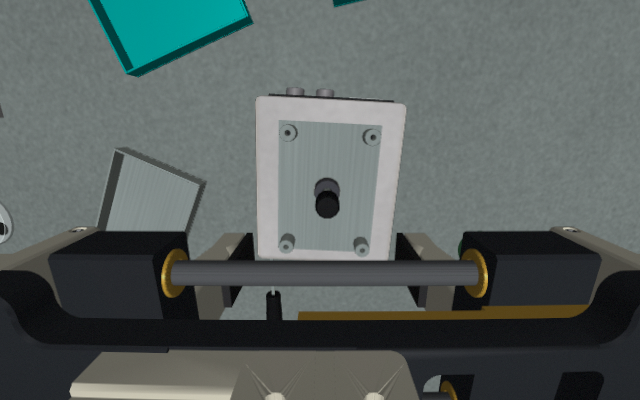

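The wrist view repeats the earlier measurement to about 1 px. The knob is at (327,204), roughly 2 mm in +y from the tool axis. Descending to grasp.

Call:
step_arm --rows '[[0, [1, 2.5, -30], [0, 0, 0]], [0, [1, 2.5, -60], [0, 0, 0]], [0, [1, 2.5, -90], [0, 0, 0]], [0, [1, 2.5, -115], [0, 0, 0]], [0, [1, 2.5, -125], [0, 0, 0]]]'

```text
clock: 3.12
tool_pos: [0.5255, 0.2725, 0.123]
orientation: [-180.0, -0.1, -165.6]
force: [-1.0, -0.6, -0.7]
opening: 0.0879
gripper_force: 0.0
```

Call:
step_arm --rows '[[0.6, [0, 0, 0], [0, 0, 0]], [0.75, [0, 0, 0], [0, 0, 0]], [0.85, [0, 0, 0], [0, 0, 0]], [1, [0, 0, 0], [0, 0, 0]], [1, [0, 0, 0], [0, 0, 0]]]'

```text
clock: 3.53
tool_pos: [0.5269, 0.2744, 0.1263]
orientation: [179.9, 0.1, -165.6]
force: [-0.2, -0.3, 0.3]
opening: 0.06
gripper_force: 0.0
```

Call:
step_arm --rows '[[1, [0, 0, 0], [0, 0, 0]], [1, [0, 0, 0], [0, 0, 0]], [1, [0, 0, 0], [0, 0, 0]], [1, [0, 0, 0], [0, 0, 0]], [1, [0, 0, 0], [0, 0, 0]]]'

```text
clock: 3.95
tool_pos: [0.5261, 0.2738, 0.1245]
orientation: [-180.0, -0.0, -165.6]
force: [-0.3, 0.3, 1.0]
opening: 0.0269
gripper_force: 0.0
```

Call:
step_arm --rows '[[1, [0, 0, 0], [0, 0, 0]], [1, [0, 0, 0], [0, 0, 0]], [1, [0, 0, 0], [0, 0, 0]], [1, [0, 0, 0], [0, 0, 0]], [1, [0, 0, 0], [0, 0, 0]]]'

```text
clock: 4.37
tool_pos: [0.5261, 0.2738, 0.1245]
orientation: [-180.0, -0.0, -165.6]
force: [0.1, -0.1, -0.1]
opening: 0.0232
gripper_force: 30.0
```

Call:
step_arm --rows '[[1, [0, 0, 6], [0, 0, 0]], [1, [0, 0, 14], [0, 0, 0]], [1, [0, 0, 22], [0, 0, 0]], [1, [0, 0, 32], [0, 0, 0]], [1, [0, 0, 45], [0, 0, 0]]]'

```text
clock: 4.78
tool_pos: [0.5259, 0.2737, 0.1704]
orientation: [-180.0, -0.0, -165.6]
force: [0.1, 0.5, 0.1]
opening: 0.0232
gripper_force: 30.0
```

Pin gripped and clear of the bush. Carrying it to the tray, turning the tool to the tray's yaw, and then tilting about 40° so the pin lies down on release.

Call:
step_arm --rows '[[1, [0, 0, 35], [0, 0, -0.08]], [1, [5, -15, 65], [0, 0, -0.16]], [1, [20, -45, 75], [0, 0, -0.24]], [1, [35, -80, 75], [0, 0, -0.33]], [1, [50, -115, 75], [0, 0, -0.42]]]'

```text
clock: 5.2
tool_pos: [0.5769, 0.1584, 0.2473]
orientation: [179.8, 0.2, 170.2]
force: [0.8, -0.3, -1.1]
opening: 0.0229
gripper_force: 30.0
```

Call:
step_arm --rows '[[1, [17, -34, 0], [0, 0, 0]], [1, [34, -68, 0], [0, 0, 0]], [1, [50, -100, -10], [0, 0, 0]], [1, [65, -125, -30], [0, 0, 0]], [1, [77, -135, -55], [0, 0, 0]]]'

```text
clock: 5.62
tool_pos: [0.6551, 0.0206, 0.1921]
orientation: [179.9, 0.3, 170.2]
force: [1.0, 0.5, -0.6]
opening: 0.023
gripper_force: 30.0
```

Call:
step_arm --rows '[[1, [0, 0, -10], [-0.02, -0.12, 0]], [1, [0, 0, -20], [-0.041, -0.24, 0]], [1, [0, 0, -30], [-0.063, -0.36, 0]], [1, [0, 0, -40], [-0.084, -0.48, 0]], [1, [0, 0, -50], [-0.104, -0.59, 0]]]'

```text
clock: 6.03
tool_pos: [0.6677, 0.0009, 0.1671]
orientation: [-177.8, 25.5, 169.8]
force: [1.7, -2.6, 1.3]
opening: 0.023
gripper_force: 30.0
```

```bash
python3 - <<'E'
from h import *
o=ctrl.get_obs();print(o["clock"],o["tool_pos"],o["orientation"],o["joint_pos"])
import pickle
im=ctrl.snapshot("wrist")[:,:,::-1];t=ctrl.snapshot("scene")[100:340,200:520,::-1];T=ctrl.snapshot("top")[100:260,200:440,::-1]
a=np.full((480,800,3),0,np.uint8);a[:300,:480]=cv2.resize(im,(480,300));a[:240,480:]=t;a[300:460,:240]=T;cv2.imwrite("pics/w3.png",a)
E
```

```text
6.0333 [0.66772698 0.0008533  0.16708598] [-177.83185114   25.47763044  169.78334812] [  21.22495235    9.89240472  -41.519798     41.35333288  -22.84406822
 -158.20360234]
```

View pics/w3.png

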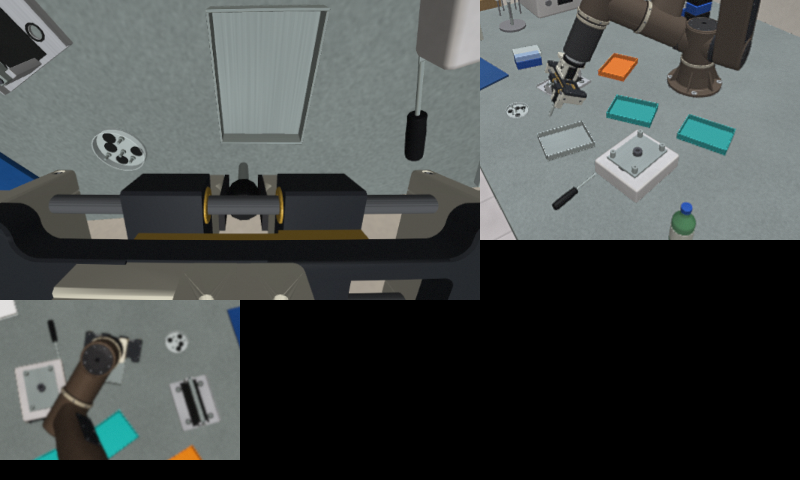

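The pin hangs below the fingers, and the tray is clearly visible at about (267,75) in the composite. The outward tilt drives the wrist toward singularity (q5 about -23), so I'll return to upright and tilt inward instead.

Call:
step_arm --rows '[[1, [-5, 5, 10], [0.02, 0.11, 0]], [1, [-10, 10, 20], [0.04, 0.22, 0]], [1, [-15, 15, 20], [0.06, 0.33, 0]], [1, [-20, 15, 20], [0.075, 0.44, 0]], [1, [-20, 15, 20], [0.075, 0.44, 0]]]'

```text
clock: 6.6
tool_pos: [0.6512, 0.0208, 0.1905]
orientation: [-178.2, -0.5, 170.1]
force: [1.8, -0.6, 0.4]
opening: 0.0229
gripper_force: 30.0
```

```bash
python3 - <<'E'
from h import *
o=ctrl.get_obs();print(o["clock"],o["tool_pos"],o["orientation"],o["joint_pos"],o["qvel"])
m=ctrl.camera_model("wrist");im=ctrl.snapshot("wrist")[:,:,::-1];cv2.imwrite("pics/w4.png",im)
hsv=cv2.cvtColor(im,cv2.COLOR_BGR2HSV)
import pickle;pickle.dump(m,open("w4.pkl","wb"))
E
```

```text
6.6 [0.65117403 0.02084971 0.19050801] [-178.24132688   -0.48550552  170.11117577] [  19.73385921   20.2134523    -5.24210541    1.41254773  -65.84237836
 -120.20793791] [-14.86833699  26.96299621  47.86649387 -24.94722107 -58.26492449
  26.8636932 ]
```

View pics/w4.png

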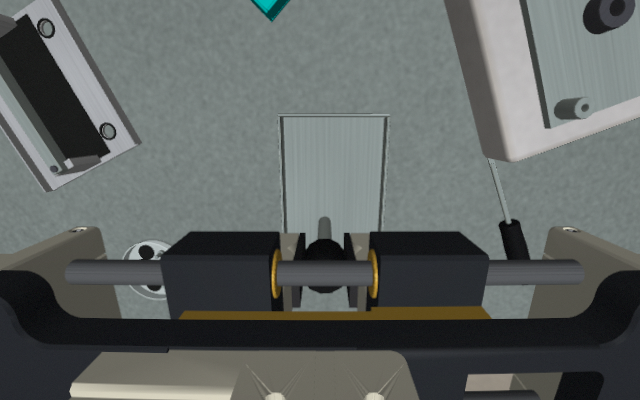

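The wrist view shows the tray's near edge from (279,115) to (389,116), aligned with the tool. The pin is at (325,230), slightly left of the tray's centreline.

Call:
step_arm --rows '[[1, [-10, 0, 0], [0, 0, 0]], [1, [-10, 0, 0], [0, 0, 0]], [1, [-10, 0, 0], [0, 0, 0]], [1, [-10, 0, 0], [0, 0, 0]], [1, [-10, 0, 0], [0, 0, 0]]]'

```text
clock: 7.07
tool_pos: [0.6393, 0.0154, 0.1882]
orientation: [-177.6, -0.1, 169.8]
force: [-0.6, 0.1, -0.9]
opening: 0.0229
gripper_force: 30.0
```

```bash
python3 - <<'E'
from h import *
import pickle
m=pickle.load(open("w4.pkl","rb"))
A=on(m,(279,115),.026);B=on(m,(389,116),.026);d=B-A;n=np.linalg.norm(d);f=np.array([d[1],-d[0]])/n
print(A,B,n,np.degrees(np.arctan2(f[1],f[0])),(A+B)/2+.088*f)
o=ctrl.get_obs();print(o["clock"],o["tool_pos"],o["orientation"],o["joint_pos"])
E
```

```text
[ 0.55908851 -0.01958707] [0.58111086 0.10128123] 0.12285816990699489 -10.326088319927477 [0.6566744  0.02507307]
7.0667 [0.63934205 0.01539615 0.1881561 ] [-1.77622687e+02 -1.25528107e-01  1.69796311e+02] [  20.05539593   19.09892444   -7.55897565    2.20188719  -64.665315
 -121.22175624]
```

Call:
step_arm --rows '[[1, [-10, 12, -15], [0.026, 0.1, 0]], [1, [-10, 12, -35], [0.052, 0.2, 0]], [1, [-10, 12, -55], [0.079, 0.3, 0]], [1, [-10, 12, -75], [0.105, 0.4, 0]], [1, [-10, 12, -95], [0.132, 0.509, 0]]]'

```text
clock: 7.48
tool_pos: [0.6304, 0.0275, 0.0937]
orientation: [179.8, -30.3, 170.6]
force: [1.4, -0.3, 0.6]
opening: 0.0228
gripper_force: 30.0
```

Call:
step_arm --rows '[[1, [0, 0, -10], [0, 0, 0]], [1, [0, 0, -20], [0, 0, 0]], [1, [0, 0, -30], [0, 0, 0]], [1, [0, 0, -36], [0, 0, 0]], [1, [0, 0, -38], [0, 0, 0]]]'

```text
clock: 7.9
tool_pos: [0.6298, 0.0273, 0.0568]
orientation: [179.9, -29.9, 170.5]
force: [-1.5, 0.4, -0.2]
opening: 0.0231
gripper_force: 30.0
```

Call:
step_arm --rows '[[1, [0, 0, -2], [0, 0, 0]], [1, [0, 0, -4], [0, 0, 0]], [0.7, [0, 0, -4], [0, 0, 0]], [0.5, [0, 0, -4], [0, 0, 0]], [0.4, [0, 0, -4], [0, 0, 0]]]'

```text
clock: 8.32
tool_pos: [0.6299, 0.0268, 0.0516]
orientation: [179.9, -30.1, 170.4]
force: [0.4, -0.7, -0.0]
opening: 0.0348
gripper_force: 0.0
```

Call:
step_arm --rows '[[0.4, [0, 0, 0], [0, 0, 0]], [0.4, [0, 0, 0], [0, 0, 0]], [0.4, [0, 0, 0], [0, 0, 0]], [0.4, [2, 0, 10], [0, 0, 0]], [0.4, [6, 0, 25], [0, 0, 0]]]'

```text
clock: 8.73
tool_pos: [0.6346, 0.0266, 0.0751]
orientation: [-180.0, -30.4, 170.4]
force: [0.8, 0.7, -0.1]
opening: 0.0524
gripper_force: 0.0
```

Call:
step_arm --rows '[[0.4, [8, 0, 35], [0, -0.1, 0]], [0.3, [8, 0, 70], [-0.04, -0.2, 0]], [0.2, [8, 0, 105], [-0.06, -0.32, 0]], [0.1, [8, 0, 140], [-0.08, -0.43, 0]], [0, [8, 0, 175], [-0.091, -0.516, 0]]]'

```text
clock: 9.15
tool_pos: [0.6438, 0.0269, 0.2546]
orientation: [-179.9, 0.3, 170.4]
force: [0.5, 0.9, 0.6]
opening: 0.0736
gripper_force: 0.0
```

```bash
python3 - <<'E'
from h import *
o=ctrl.get_obs();print(o["clock"],o["tool_pos"],o["orientation"],o["joint_pos"])
im=ctrl.snapshot("wrist")[:,:,::-1];t=ctrl.snapshot("scene")[180:300,220:420,::-1]
a=np.full((500,800,3),0,np.uint8);a[:250,:400]=cv2.resize(im,(400,250));a[260:500,:400]=cv2.resize(t,(400,240));a=a[:,:400];cv2.imwrite("pics/w5.png",a)
E
```

```text
9.15 [0.64378101 0.02689932 0.25457404] [-179.9051959     0.32246703  170.37886166] [  19.85831796   16.61229554   -1.41755928    0.25401575  -71.73624812
 -119.55883728]
```

View pics/w5.png

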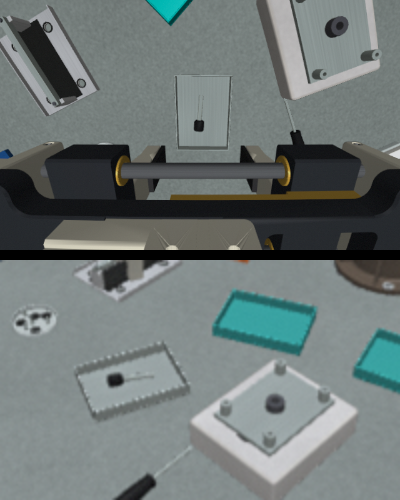

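The pin lies in the tray, let go. Heading to the platform.

Call:
step_arm --rows '[[0, [-16, -36, 5], [0, 0, 0.1]], [0, [-32, -72, 10], [0, 0, 0.2]], [0, [-48, -108, 15], [0, 0, 0.3]], [0, [-64, -144, 20], [0, 0, 0.4]], [0, [-80, -180, 25], [0, 0, 0.43]]]'

```text
clock: 9.67
tool_pos: [0.5626, -0.1547, 0.2769]
orientation: [-179.8, -0.1, -164.6]
force: [0.9, -0.5, 1.1]
opening: 0.0876
gripper_force: 0.0
```

Call:
step_arm --rows '[[0, [-17, -36, 0], [0, 0, 0]], [0, [-34, -72, 0], [0, 0, 0]], [0, [-51, -108, 0], [0, 0, 0]], [0, [-70, -140, 0], [0, 0, 0]], [0, [-75, -147, 0], [0, 0, 0]]]'

```text
clock: 10.08
tool_pos: [0.4861, -0.3039, 0.2765]
orientation: [-179.8, -0.2, -165.2]
force: [1.8, 1.1, -0.0]
opening: 0.0875
gripper_force: 0.0
```

Call:
step_arm --rows '[[0, [0, 0, -5], [0, 0, 0]], [0, [0, 0, -10], [0, 0, 0]], [0, [0, 0, -10], [0, 0, 0]], [0, [0, 0, -10], [0, 0, 0]], [0, [0, 0, -10], [0, 0, 0]]]'

```text
clock: 10.5
tool_pos: [0.4892, -0.2994, 0.2657]
orientation: [-179.8, -0.2, -164.9]
force: [0.4, 0.3, 0.9]
opening: 0.0872
gripper_force: 0.0
```

```bash
python3 - <<'E'
from h import *
import pickle
o=ctrl.get_obs();print(o["clock"],o["tool_pos"],o["orientation"])
m=ctrl.camera_model("wrist");im=ctrl.snapshot("wrist")[:,:,::-1];cv2.imwrite("pics/w6.png",im);pickle.dump(m,open("w6.pkl","wb"))
E
```

```text
10.5 [ 0.48924119 -0.29939639  0.26567206] [-1.79826382e+02 -1.69933971e-01 -1.64915078e+02]
```

View pics/w6.png

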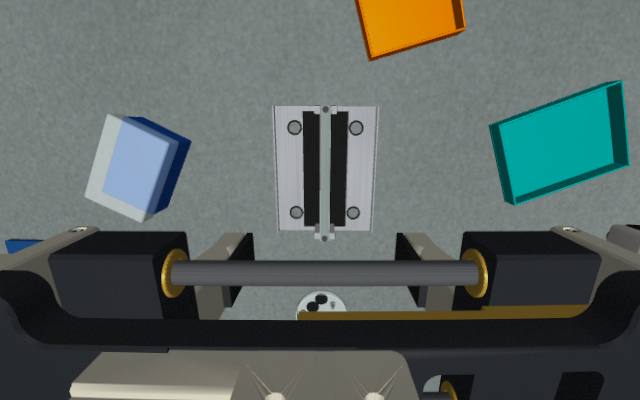

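The wrist view shows the platform square to the tool. Its holes are at (294,128), (356,128), (353,213), (296,213), and the bar runs along u≈325.

```bash
cat >> h.py <<'E'
def holes(m,g,P,z,r=8,R2=49):
    W=[]
    for x,y in P: # order: far-L.. given as [+x+y,+x-y,-x-y,-x+y] (far right, far left, near left, near right)
        c=g[y-r:y+r+1,x-r:x+r+1].astype(float);Y,X=np.mgrid[-r:r+1,-r:r+1];k=X**2+Y**2<R2
        w=np.clip(np.percentile(c[k],50)-c,0,None)*k;p=(x+(w*X).sum()/w.sum(),y+(w*Y).sum()/w.sum());W.append(on(m,p,z))
    W=np.array(W);u=(W[0]+W[1]-W[2]-W[3])/2;l=(W[0]+W[3]-W[1]-W[2])/2
    return W.mean(0),np.linalg.norm(u),np.linalg.norm(l),np.degrees(np.arctan2(u[1],u[0])),np.degrees(np.arctan2(l[1],l[0]))-90
E
python3 - <<'E'
from h import *
import pickle
m=pickle.load(open("w6.pkl","rb"));g=cv2.imread("pics/w6.png",0)
print(holes(m,g,[(353,213),(296,213),(294,128),(356,128)],.002))
m2=pickle.load(open("w2.pkl","rb"));g2=cv2.imread("pics/w2.png",0)
print("shaker",holes(m2,g2,[(362,247),(286,245),(288,132),(372,137)],.11,5,20))
print(on(m,(325,109),.054),on(m,(325,236),.054))
E
```

```text
(array([ 0.48795794, -0.29987754]), np.float64(0.12902704281294583), np.float64(0.09211662334754747), np.float64(14.545742311032793), np.float64(15.475359007691338))
shaker (array([0.52732564, 0.27425814]), np.float64(0.12923823701424414), np.float64(0.08992939305358919), np.float64(11.604308086562298), np.float64(12.35175489425066))
[ 0.40079492 -0.32283796] [ 0.5681589  -0.27734217]
```

Agreement is good (hole spacing 129x92, yaw 15). Descending onto the bar's middle.

Call:
step_arm --rows '[[0, [-1, 0, -40], [0, 0, 0]], [0, [-1, 0, -80], [0, 0, 0]], [0, [-1, 0, -120], [0, 0, 0]], [0, [-1, 0, -150], [0, 0, 0]], [0, [-1, 0, -175], [0, 0, 0]]]'

```text
clock: 10.97
tool_pos: [0.487, -0.2993, 0.0884]
orientation: [-179.9, -0.2, -165.0]
force: [1.0, 0.8, 0.4]
opening: 0.0876
gripper_force: 0.0
```

Call:
step_arm --rows '[[0, [0, 0, -20], [0, 0, 0]], [0, [0, 0, -40], [0, 0, 0]], [0.3, [0, 0, -55], [0, 0, 0]], [0.5, [0, 0, -62], [0, 0, 0]], [0.6, [0, 0, -62], [0, 0, 0]]]'

```text
clock: 11.38
tool_pos: [0.487, -0.2996, 0.0272]
orientation: [-179.9, -0.3, -165.0]
force: [0.9, -0.1, 0.4]
opening: 0.0732
gripper_force: 0.0
```

Call:
step_arm --rows '[[0.75, [0, 0, 0], [0, 0, 0]], [1, [0, 0, 0], [0, 0, 0]], [1, [0, 0, 0], [0, 0, 0]], [1, [0, 0, 0], [0, 0, 0]], [1, [0, 0, 0], [0, 0, 0]]]'

```text
clock: 11.8
tool_pos: [0.488, -0.3004, 0.0295]
orientation: [-179.8, -0.1, -165.0]
force: [-0.4, -1.4, -0.8]
opening: 0.0395
gripper_force: 0.0
```

Call:
step_arm --rows '[[1, [0, 0, 0], [0, 0, 0]], [1, [0, 0, 0], [0, 0, 0]], [1, [0, 0, 0], [0, 0, 0]], [1, [0, 0, 0], [0, 0, 0]], [1, [0, 0, 0], [0, 0, 0]]]'

```text
clock: 12.22
tool_pos: [0.4876, -0.3003, 0.0288]
orientation: [-179.8, -0.2, -165.0]
force: [-1.1, 0.4, 1.4]
opening: 0.0136
gripper_force: 30.0
```

Call:
step_arm --rows '[[1, [0, 0, 4], [0, 0, 0]], [1, [0, 0, 12], [0, 0, 0]], [1, [0, 0, 25], [0, 0, 0]], [1, [0, 0, 45], [0, 0, 0]], [1, [0, 0, 65], [0, 0, 0]]]'

```text
clock: 12.63
tool_pos: [0.4867, -0.3, 0.0941]
orientation: [-179.9, -0.3, -165.0]
force: [1.2, -0.0, -4.0]
opening: 0.0138
gripper_force: 30.0
```

Call:
step_arm --rows '[[1, [0, 5, 25], [0, 0, 0]], [1, [2, 20, 55], [0, 0, 0]], [1, [4, 45, 85], [0, 0, 0]], [1, [6, 75, 110], [0, 0, 0]], [1, [8, 105, 130], [0, 0, 0]]]'

```text
clock: 13.05
tool_pos: [0.4954, -0.1946, 0.2263]
orientation: [-179.8, -0.1, -165.1]
force: [1.3, -0.4, -5.0]
opening: 0.0137
gripper_force: 30.0
```

Call:
step_arm --rows '[[1, [2, 30, 0], [0, 0, -0.015]], [1, [4, 60, 0], [0, 0, -0.03]], [1, [6, 90, 0], [0, 0, -0.04]], [1, [9, 120, 0], [0, 0, -0.05]], [1, [12, 150, 0], [0, 0, -0.059]]]'

```text
clock: 13.47
tool_pos: [0.5068, -0.0439, 0.2242]
orientation: [-179.8, -0.2, -168.4]
force: [0.8, -0.7, -4.3]
opening: 0.0138
gripper_force: 30.0
```

Call:
step_arm --rows '[[1, [2, 30, 0], [0, 0, 0]], [1, [4, 60, 0], [0, 0, 0]], [1, [6, 90, 0], [0, 0, 0]], [1, [8, 120, 0], [0, 0, 0]], [1, [10, 150, 0], [0, 0, 0]]]'

```text
clock: 13.88
tool_pos: [0.5169, 0.1061, 0.224]
orientation: [-179.8, -0.2, -168.4]
force: [0.3, -0.6, -3.5]
opening: 0.0133
gripper_force: 30.0
```

Call:
step_arm --rows '[[1, [2, 30, 0], [0, 0, 0]], [1, [4, 60, 0], [0, 0, 0]], [1, [6, 90, 0], [0, 0, 0]], [1, [8, 110, 0], [0, 0, 0]], [1, [9, 120, 0], [0, 0, 0]]]'

```text
clock: 14.3
tool_pos: [0.5262, 0.2271, 0.2236]
orientation: [-179.8, -0.2, -168.3]
force: [0.5, -0.6, -3.5]
opening: 0.0136
gripper_force: 30.0
```

Call:
step_arm --rows '[[1, [0, 16, 0], [0, 0, 0]], [1, [0, 32, 0], [0, 0, 0]], [1, [0, 44, 0], [0, 0, 0]], [1, [0, 49, 0], [0, 0, 0]], [1, [0, 49, 0], [0, 0, 0]]]'

```text
clock: 14.72
tool_pos: [0.5265, 0.2746, 0.2235]
orientation: [-179.8, -0.2, -168.3]
force: [0.7, -0.9, -4.4]
opening: 0.0134
gripper_force: 30.0
```

Call:
step_arm --rows '[[1, [0, 0, 0], [0, 0, 0]], [1, [0, 0, 0], [0, 0, 0]], [1, [0, 0, 0], [0, 0, 0]], [1, [0, 0, 0], [0, 0, 0]], [1, [0, 0, 0], [0, 0, 0]]]'

```text
clock: 15.13
tool_pos: [0.5267, 0.2732, 0.2239]
orientation: [-179.8, -0.1, -168.4]
force: [0.1, 0.5, -4.3]
opening: 0.0136
gripper_force: 30.0
```

```bash
python3 - <<'E'
from h import *
import pickle
o=ctrl.get_obs();print(o["clock"],o["tool_pos"],o["orientation"],o["opening"],o["gripper_force"],o["force"],o["moment"])
m=ctrl.camera_model("wrist");im=ctrl.snapshot("wrist")[:,:,::-1];cv2.imwrite("pics/w7.png",im);pickle.dump(m,open("w7.pkl","wb"))
t=ctrl.snapshot("scene")[180:330,270:450,::-1]
a=np.zeros((600,800,3),np.uint8);a[:260,:640]=im[:260];a[265:595,:396]=cv2.resize(t,(396,330));a[265:595,400:]=cv2.resize(ctrl.snapshot("top")[140:240,200:320,::-1],(400,330));cv2.imwrite("pics/w7c.png",a)
E
```

```text
15.1333 [0.52667904 0.27324768 0.2238772 ] [-1.79826960e+02 -1.42897467e-01 -1.68421004e+02] 0.013558457645850985 29.99429225921631 [ 0.06111043  0.52584675 -4.28586393] [ 0.07472588 -0.02610454  0.01761536]
```

Call:
step_arm --rows '[[1, [0.5, 0.5, -15], [0, 0, 0]], [1, [0.5, 0.5, -30], [0, 0, 0]], [1, [0.5, 0.5, -45], [0, 0, 0]], [1, [0.5, 0.5, -58], [0, 0, 0]], [1, [0.5, 0.5, -66], [0, 0, 0]]]'

```text
clock: 15.7
tool_pos: [0.5266, 0.2738, 0.1562]
orientation: [-179.8, -0.2, -168.4]
force: [-0.1, -0.3, -3.6]
opening: 0.0137
gripper_force: 30.0
```

Call:
step_arm --rows '[[1, [0, 0, -5], [0, 0, 0]], [1, [0, 0, -5], [0, 0, 0]], [1, [0, 0, -5], [0, 0, 0]], [1, [0, 0, -5], [0, 0, 0]], [1, [0, 0, -5], [0, 0, 0]]]'

```text
clock: 16.12
tool_pos: [0.5275, 0.2746, 0.1536]
orientation: [-179.9, -0.1, -168.4]
force: [0.3, 0.4, -3.1]
opening: 0.0137
gripper_force: 30.0
```

```bash
python3 - <<'E'
from h import *
import pickle
o=ctrl.get_obs();print(o["clock"],o["tool_pos"],o["orientation"],o["opening"],o["gripper_force"],o["force"])
m=ctrl.camera_model("wrist");im=ctrl.snapshot("wrist")[:,:,::-1].copy();cv2.imwrite("pics/w8.png",im);pickle.dump(m,open("w8.pkl","wb"))
s=ctrl.snapshot("scene")[:,:,::-1];cv2.imwrite("pics/s8.png",s);t=ctrl.snapshot("top")[:,:,::-1];cv2.imwrite("pics/t8.png",t)
a=np.zeros((600,800,3),np.uint8)
a[:300,:500]=cv2.resize(im[90:270,170:470],(500,300));a[:300,500:]=cv2.resize(s[200:300,310:410],(300,300))
cR=cv2.Rodrigues(m["R"])[0];th=np.radians(11.8);x=-.065;k=0
for sx,sy in[(1,1),(1,-1),(-1,-1),(-1,1)]:
    P=np.array([.5273+np.cos(th)*.065*sx-np.sin(th)*.045*sy,.2742+np.sin(th)*.065*sx+np.cos(th)*.045*sy])
    pp=[cv2.projectPoints(np.array([[*P,z]]),cR,m["t"],m["intrinsics"],m["distortion"])[0].ravel() for z in(.11,.125)]
    print(sx,sy,pp)
    u,v=np.round(pp[1]).astype(int);a[310:500,k*200:k*200+190]=cv2.resize(im[v-15:v+16,u-15:u+16],(190,190),interpolation=cv2.INTER_CUBIC);print("tile",k,u,v);k+=1
cv2.imwrite("pics/w8c.png",a)
E
```

```text
16.1167 [0.52753681 0.27455105 0.15363672] [-1.79860762e+02 -7.36093109e-02 -1.68381779e+02] 0.013672902994148202 29.9942609667778 [ 0.29166885  0.40568358 -3.10819513]
1 1 [array([377.38908271, 294.18997251]), array([380.80338075, 305.36492391])]
tile 0 381 305
1 -1 [array([270.32144495, 294.17144693]), array([266.75851974, 305.32965419])]
tile 1 267 305
-1 -1 [array([260.30013473, 135.22683973]), array([255.21294841, 136.13993295])]
tile 2 255 136
-1 1 [array([386.66273221, 135.01137516]), array([391.51577071, 135.90824693])]
tile 3 392 136
```

View pics/w8c.png

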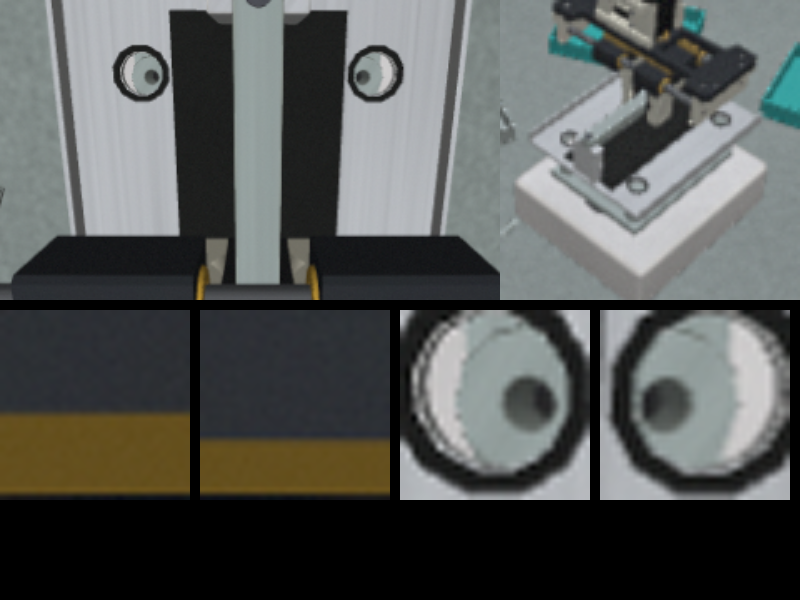

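The near platform holes' rings centre at about (254.6,133.8) and (395.6,133.8). The standoffs' threaded holes show through them at about (260.7,135.5) and (387.6,135.2), and the platform looks level.

```bash
python3 - <<'E'
from h import *
import pickle
m=pickle.load(open("w8.pkl","rb"));im=cv2.imread("pics/w8.png",0)
H=[]
for x,y in[(255,134),(395,134)]:   # black ring outer contour -> ellipse
    k=np.zeros_like(im);k[y-20:y+21,x-20:x+21]=(im[y-20:y+21,x-20:x+21]<75)*255
    cs=[c for c in cv2.findContours(k,cv2.RETR_EXTERNAL,cv2.CHAIN_APPROX_NONE)[0] if cv2.pointPolygonTest(c,(x,y),False)>=0]
    e=cv2.fitEllipse(max(cs,key=len));print(e);H.append(on(m,e[0],.129))
S=[on(m,p,.11) for p in[(260.7,135.5),(387.6,135.2)]]
H=np.array(H);S=np.array(S)
print("holes",H,np.linalg.norm(H[1]-H[0]),"st",S,np.linalg.norm(S[1]-S[0]),"diff mm",(S-H)*1e3)
a=lambda d:np.degrees(np.arctan2(d[1],d[0]));print(a(H[1]-H[0])-90,a(S[1]-S[0])-90)
E
```

```text
((254.10813903808594, 133.45822143554688), (31.63728904724121, 33.63016891479492), 149.71548461914062)
((394.86688232421875, 133.77349853515625), (31.302104949951172, 33.65372848510742), 33.20004653930664)
holes [[0.47097996 0.21684896]
 [0.45275668 0.30577288]] 0.09077197557992468 st [[0.47300706 0.21716632]
 [0.45446059 0.30564497]] 0.0904015646206383 diff mm [[ 2.02709627  0.31735799]
 [ 1.70390636 -0.12791333]]
11.58133902536153 11.838660767422311
```

Call:
step_arm --rows '[[1, [1, 0, -1], [0, 0, 0.002]], [1, [1.8, 0, -2], [0, 0, 0.003]], [1, [1.8, 0, -4], [0, 0, 0.003]], [1, [1.8, 0, -4], [0, 0, 0.003]], [1, [1.8, 0, -4], [0, 0, 0.003]]]'

```text
clock: 16.68
tool_pos: [0.5288, 0.2741, 0.1484]
orientation: [-179.8, -0.2, -168.2]
force: [0.0, -0.4, -3.9]
opening: 0.0139
gripper_force: 30.0
```

Call:
step_arm --rows '[[1, [0, 0, 0], [0, 0, 0]], [1, [0, 0, 0], [0, 0, 0]], [1, [0, 0, 0], [0, 0, 0]], [1, [0, 0, 0], [0, 0, 0]], [1, [0, 0, 0], [0, 0, 0]]]'

```text
clock: 17.1
tool_pos: [0.5289, 0.2742, 0.1488]
orientation: [-179.8, -0.1, -168.2]
force: [0.2, -0.1, -3.4]
opening: 0.0137
gripper_force: 30.0
```

```bash
python3 - <<'E'
from h import *
o=ctrl.get_obs();print(o["clock"],o["tool_pos"],o["orientation"],o["gripper_force"],o["force"],abs(o["qvel"]).max())
m=ctrl.camera_model("wrist");im=cv2.cvtColor(ctrl.snapshot("wrist"),cv2.COLOR_RGB2GRAY)
z=o["tool_pos"][2]-.0285
R=cv2.Rodrigues(m["R"])[0]
for P in[(.4730,.2172),(.4545,.3056)]:
    x,y=cv2.projectPoints(np.array([[*P,z+.004]]),R,m["t"],m["intrinsics"],m["distortion"])[0].ravel().round().astype(int)
    k=np.zeros_like(im);k[y-20:y+21,x-20:x+21]=(im[y-20:y+21,x-20:x+21]<75)*255
    c=max(cv2.findContours(k,cv2.RETR_EXTERNAL,cv2.CHAIN_APPROX_NONE)[0],key=cv2.contourArea);e=cv2.fitEllipse(c);print(e[1],(on(m,e[0],z+.004)-P)*1e3)
E
```

```text
17.1 [0.52893617 0.27424355 0.14877337] [-1.79822859e+02 -1.45279000e-01 -1.68213640e+02] 29.994279742240906 [ 0.18282725 -0.06759386 -3.43374138] 0.1154309325346976
(31.6260986328125, 33.676177978515625) [-0.49725849 -0.85207305]
(31.309282302856445, 33.561649322509766) [-0.45404336 -0.4116873 ]
```

Holes are aligned within 1 mm, with the underside about 10 mm above the standoffs and the arm steady. Handing in.

```bash
python3 -c "
from plant import ctrl
print(ctrl.close_job())"
```

```text
the job is handed in; nothing more can be done
None
```

I handed the job in with the lock pin lying in the steel tray and the platform gripped steady about 10 mm above the standoffs. The two corner holes I could see measured within about 1 mm of their threaded holes, and the gripper hid the other two. The hand-in returned no verdict.

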